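Hold the clay scrap box open by its press-down lever

ROBOT

A 7-joint arm with a two-finger parallel gripper is mounted at the origin on the work surface. World frame = base frame: x ahead of the robot, y to its left, z up, the work surface at z = 0. Lengths are in m, angles in rad, forces in N, time in s.
With the tool pointing down it reaches from about 0.4 to 0.9 m from the base axis. Payload 5.6 kg.
Tool frame: the origin (TCP) lies midway between the tips of the shut fingers; the grasp point (between the pads) lies r.grip_point_offset behind it (r.grip_point_offset is the distance from the TCP to the grasp point, in m); z points along the fingers, y is the line along which they close (so a half turn about z gives the same grasp; the last joint's range is limited). The gripper opens to 92 mm and grips with 3 to 60 N. Pads are 20 mm wide; open, the fingers measure 128 mm over their backs; the gripper's body (75 mm by 189 mm) begins 69 mm behind the grasp point.
Start: joints at [-1.186, 0.468, -0.012, 1.603, 0.006, 1.071, -0.056], TCP at [0.27, 0.591, 0.215] pointing down, gripper open.
Joint ranges: [-2.53, 2.53], [-0.31, 2.02], [-1.57, 1.55], [0.28, 2.44], [-1.29, 4.43], [0.15, 1.84], [-2.92, 2.92]. Speed limits (rad/s): [2.57, 2.57, 3.14, 3.14, 3.14, 3.14, 3.14].

INTERFACE

Orientations are given as a rotation vector (axis times angle).
In Python, from cell import r, vision, hand_in, nets gives the robot as it stands.
- The arm moves only by the tool servo_tool, never from a script. Its argument "increments" is a list of rows, each a list of 3 entries, a list of its own where there are three numbers: the turn, a rotation vector about the tool's x, y, z scaled (see below), then the shift along the tool's x, y, z scaled (see below), then the closure, from 0 (fully open) to 1 (shut). In form: [[[ax, ay, az], [tx, ty, tz], hand], ...]. A call has exactly 8 rows; each row is the pose to reach, as a shift and turn from the pose commanded when the call began, along the tool's axes at that moment; what a row does not reach only later rows make up. The controller multiplies each number of a shift by 0.75 m and each number of a turn by 1.5 rad. A row lasts 1/12 s, in which the tool goes at most 41.7 mm and 7.16 degrees, less where a joint would pass 70% of its speed; a pose out of reach is approached as far as the arm can. A call with a number of a shift or a turn outside -1 to 1 is refused whole. A call with a gripper value outside its range is refused whole. The fingers move at their own pace and stop on an object; the grip force is fixed at half the most. Time passes only in rows, so rows that repeat a pose let the fingers close, or fill a call up. It gives the time, the measured TCP pose, the force, the opening and the grip force at its end, in the units of the state.
- r.read_state(): the state, without advancing time (a new reading comes with each control period).
- vision.snapshot(name): name is "scene" or "top" or "wrist"; returns a dict with "img" (384x512x3 uint8, blue, green, red), "z_map" (384x512 float32, m along the optical axis (not along the pixel's ray), 0 where there is no reading), "intrinsics" (3x3 intrinsics, pixels), "R" (3x3) and "t" (3): a world point X has camera coordinates R X + t; the wrist camera has in their place "mount" (4x4, takes a point from camera to tool coordinates, whose origin is the TCP and whose axes are the flange's). Camera axes: x right, y down, z forward; pixel columns grow to the right and rows downward; lengths in m; the calibration is good to about 2 mm. A picture is of the moment at which its call begins: read the wrist's pose just before it.
- hand_in(): hands the job in; it is judged then, once.
Trained networks look in a picture, given as the dict that the camera call returned (one of the last four; its "shot" number tells which), for a name from the list of things; names that differ only in an ending like _2 or _b are one class to them, and where a whole thing is asked for, a point or a joint stands for the part that bears it (a point fixed in the world has none). Each returns a list of dicts, best first, with "confidence" (0 to 1); they miss things now and then, are a little off and sometimes report something else, mostly with a low value. They report only what shows in the picture. A call takes as long as a camera call.
- nets.search_frame(picture, query): "centre" ([column, row] in pixels, amid what is visible of it).
The state is a dict: "time_s": time; "joint_pos": joint angles; "dq": joint speeds; "joint_efforts": joint torques, N m; "tcp_pos": TCP position; "tool_rot": TCP orientation; "contact_force": force on the tool from outside, world axes, zero at the start; "moment": the same for the moment, N m; "gripper_width": finger opening in m; "grip_force": force on a finger pad.
Only numpy, scipy, OpenCV 4.12 (cv2) and the standard library are available. Lean on these libraries where they do the work, as an engineer would, in place of code of your own. Each camera call takes 0.05 s, during which the arm holds its last target. There are 200 camera calls.

TASK

Open the clay scrap box for me with its lever: first push the wooden sliding stop by its upright plate, towards the lever and all the way home, so that its post no longer stands under the lever; then press the paddle at the lever's long end right down onto its rubber rest, so that the heavy flap comes up, and finish while still holding it pressed down with the fingers. Only push and press: do not lift the lever in its fork, do not touch the flap yourself, and leave the other things on the table standing where they are.

Things in the scene. Friction and masses are not known exactly. Their poses are not given: they have to be found in the camera images.
- scrapbox: Fixed assembly on a base board (to x = -270, 100 wide, 12 high, mm). Origin on the table below the lever's axle, z up; the lever's long end points to its -x, the box (200 wide, 169 high) lies at x = 120 to 310. Steel fork at the origin, 44 by 58, 186 high. Rubber rest for the paddle at x = -215, 40 by 50, top 30 high. Slide track at x = -115, y = -150 to 100, 24 high. Its place and yaw vary.
- lever: Loose wooden lever, 24 mm wide, 18 mm thick; origin at the middle of its axle (12 mm thick, in the fork's open slots, 160 mm up); level at first, axes as the scrap box's. The long arm, 248 mm, runs to -x and ends in a paddle; the short arm's nose, 114 mm to +x, lies under the flap's lip. Needs about 3 to 7 N down at the paddle; turns about 0.5 rad to its rest.
- lever_end (a point): Middle of the paddle's upper face at the lever's long end: press here. The paddle is 46 mm along the lever, 36 mm wide, 18 mm thick; this point is 225 mm from the axle, 169 mm above the table at first and about 58 mm when the paddle lies on its rest.
- lever_axle (a point): Middle of the lever's axle, between the fork's cheeks; 160 mm above the table.
- flap (a joint): Angle of the heavy stone-like flap (140 by 200 by 22 mm, about 1.3 to 2.2 kg, hinged at its far edge), rad: 0 = shut, grows as it rises; about 0.38 when the paddle lies on its rest. It falls shut when the lever is let go.
- flap_lip (a point): Middle of the flap's front edge, which overhangs the box by 45 mm above the lever's short end; 180 mm above the table when shut.
- stop (a joint): Travel of the wooden stop, m, 0 to 0.060 towards the scrap box's +y. Starts at 0 to 0.010 with its post (34 mm square, 147 mm high) under the lever, 4 mm below it and 115 mm from the axle, so that the lever cannot go down. 0.060 = fully home, post clear of the lever. About 2 N of friction; it stays where it is left.
- stop_push (a point): Middle, 85 mm above the table, of the outer face of the stop's upright push plate (36 mm wide along the lever, 10 mm thick, top 118 mm above the table). It stands at the scrap box's -y side, 130 mm from the lever's middle line at travel 0; a low bar joins it to the post. Push it along the scrap box's +y, towards the lever.
- glaze_jar: Bystander: grey jar, 60 mm wide, 85 mm high. Origin at the middle of its underside.
- kiln_prop: Bystander: white square kiln prop, 36 by 36 by 75 mm. Origin at the middle of its underside.
- bowl: Bystander: white bowl, 100 mm wide, 45 mm high. Origin at the middle of its underside.
- mug: Bystander: white mug, 76 mm wide, 90 mm high. Origin at the middle of its underside.
- rib: Bystander: wooden spatula lying flat, 170 mm long. Origin at the middle of its underside.
- sprayer: Bystander: spray bottle, 68 mm wide, 200 mm high. Origin at the middle of its underside.
- can: Bystander: metal can, 56 mm wide, 130 mm high. Origin at the middle of its underside.

How it is judged:
On the way, in this order (a step that is already met when the one before it is completed fails the run):
1. the stop is pushed home while the flap is still shut (value of joint stop above 0.054 m and value of joint flap below 0.04 rad), for 0.1 s.
2. the lever is pressed down by the fingers and the flap is up (value of joint flap above 0.31 rad and contact force between the fingers and lever above 1 N), for 0.2 s.
At the end, for the whole second after the job is handed in: The stop's travel is over 54 mm (of 60), the flap is raised by more than 0.31 rad, the paddle's upper face is lower than 75 mm above the table, pressed by the fingers with more than 1 N, the axle is in its fork and the lever is still (all of step 2 and value of joint stop above 0.054 m and height (world z) of lever_end below 0.075 m and height (world z) of lever_axle above 0.15 m and linear speed of lever below 0.03 m/s); the arm keeps its last pose, push and grip.
It fails at once if the lever is lifted in its fork (axle more than 12 mm up) or its long end is raised (more than 20 mm) (height (world z) of lever_axle above 0.172 m or height (world z) of lever_end above 0.189 m).
It fails at once if the robot touches the flap (contact force between any of the arm, the fingers and flap above 1 N).
It fails at once if a bystander is shifted by more than 30 mm (distance of any of glaze_jar, kiln_prop, bowl, mug, rib, sprayer, can from where it was at the start of the episode above 0.03 m).
It also fails if it takes over 40 s, if anything falls off the work surface, if the arm or the gripper's body presses on something with over 40 N, if the wrist force passes 120 N, or if a joint passes its speed limit or range.

## Working session

There is one attempt and no reset: what is moved stays moved. The work goes in short steps, Python scripts to look and compute and a tool call to move; the robot and the scene stay as the last step left them, time stands still between calls to the robot, and variables do not carry over. Pictures are saved under pics/ and viewed, at most 10 in all, crops included, and the job is handed in when it is done.

Besides the shell and the picture viewer there is one more tool, called after "Request:" as name([rows], argument=value, ...), one row to a line, values as JSON. servo_tool: Moves the arm, as the interface text tells. Its arguments: {"type":"object","properties":{"increments":{"type":"array"}},"required":["increments"]}

```bash
mkdir -p pics; cat > h.py <<'E'
import numpy as np, cv2
from cell import r, vision, hand_in, nets
def world(p,c,w=2):
    u,v=int(round(c[0])),int(round(c[1]))
    z=p["z_map"][max(v-w,0):v+w+1,max(u-w,0):u+w+1]; z=np.median(z[z>0])
    K=p["intrinsics"]; pc=np.array([(c[0]-K[0,2])/K[0,0],(c[1]-K[1,2])/K[1,1],1])*z
    return p["R"].T@(pc-p["t"])
def cloud(p):
    K=p["intrinsics"]; v,u=np.mgrid[:384,:512]; z=p["z_map"]
    pc=np.stack([(u-K[0,2])/K[0,0]*z,(v-K[1,2])/K[1,1]*z,z],-1)
    return (pc-p["t"])@p["R"]
E
python3 - <<'E'
from h import *
np.set_printoptions(precision=3,suppress=True)
s=r.read_state();print(s["tcp_pos"],s["tool_rot"],s["time_s"],r.grip_point_offset)
P={}
for n in("scene","top"):
    p=vision.snapshot(n);cv2.imwrite(f"pics/{n}0.png",p["img"]);np.savez(f"{n}0.npz",**{k:p[k] for k in("img","z_map","intrinsics","R","t")})
    for q in["lever_end","lever_axle","flap_lip","stop_push","lever","glaze_jar","kiln_prop","bowl","mug","rib","sprayer","can"]:
        for d in nets.search_frame(p,q)[:2]:
            print(n,q,np.round(d["centre"]),round(d["confidence"],2),world(p,d["centre"]))
E
```

```text
[0.269 0.591 0.214] [-0.667 -3.07   0.003] 0.0 0.0187
scene lever_end [234. 165.] 0.86 [ 0.548 -0.105  0.17 ]
scene lever_axle [232. 165.] 0.81 [ 0.553 -0.109  0.169]
scene flap_lip [234. 208.] 0.83 [0.704 0.071 0.191]
scene stop_push [193. 178.] 0.69 [ 0.622 -0.2    0.113]
scene stop_push [303. 222.] 0.43 [0.544 0.148 0.109]
scene lever [230. 166.] 0.73 [ 0.555 -0.112  0.165]
scene glaze_jar [282. 206.] 0.61 [0.485 0.028 0.068]
scene glaze_jar [235. 207.] 0.58 [0.698 0.07  0.191]
scene kiln_prop [272. 181.] 0.8 [ 0.4   -0.097  0.056]
scene kiln_prop [301. 220.] 0.32 [0.545 0.143 0.114]
scene bowl [195. 167.] 0.74 [ 0.487 -0.383  0.02 ]
scene bowl [335. 266.] 0.6 [0.603 0.291 0.103]
scene mug [344. 229.] 0.86 [0.457 0.215 0.081]
scene mug [230. 255.] 0.28 [0.811 0.18  0.191]
scene rib [296. 312.] 0.9 [0.694 0.265 0.004]
scene sprayer [300. 222.] 0.74 [0.548 0.143 0.109]
scene can [333. 267.] 0.93 [0.605 0.288 0.099]
scene can [234. 166.] 0.23 [ 0.551 -0.102  0.168]
top lever_end [300. 220.] 0.87 [ 0.542 -0.104  0.169]
top lever_axle [299. 218.] 0.67 [ 0.545 -0.102  0.169]
top flap_lip [219. 153.] 0.89 [0.687 0.071 0.191]
top stop_push [320. 207.] 0.78 [ 0.586 -0.176  0.038]
top stop_push [222. 152.] 0.57 [0.689 0.064 0.19 ]
top lever [303. 221.] 0.76 [ 0.538 -0.111  0.169]
top lever [393. 236.] 0.26 [ 0.511 -0.373  0.006]
top glaze_jar [246. 253.] 0.66 [0.472 0.015 0.085]
top glaze_jar [322. 210.] 0.42 [ 0.578 -0.181  0.038]
top kiln_prop [220. 150.] 0.66 [0.693 0.069 0.19 ]
top kiln_prop [293. 288.] 0.53 [ 0.386 -0.096  0.075]
top bowl [393. 239.] 0.65 [ 0.504 -0.373  0.006]
top bowl [321. 207.] 0.35 [ 0.585 -0.179  0.037]
top mug [166. 272.] 0.98 [0.425 0.22  0.004]
top rib [154. 179.] 0.9 [0.67  0.258 0.004]
top sprayer [203. 233.] 0.89 [0.513 0.106 0.197]
top can [135. 213.] 0.83 [0.566 0.266 0.13 ]
top can [302. 219.] 0.74 [ 0.543 -0.109  0.168]
```

```bash
python3 - <<'E'
from h import *
np.set_printoptions(precision=3,suppress=True)
a=cv2.imread("pics/scene0.png");b=cv2.imread("pics/top0.png")
cv2.imwrite("pics/t2.png",cv2.resize(b,(800,600)));cv2.imwrite("pics/s2.png",cv2.resize(a,(800,600)))
p=dict(np.load("top0.npz"));C=cloud(p);X=C.reshape(-1,3)
for lo,hi in((.185,.196),(.160,.175)):
    m=((C[...,2]>lo)&(C[...,2]<hi)).astype(np.uint8)
    n,l,st,_=cv2.connectedComponentsWithStats(m)
    for i in range(1,n):
        if st[i,4]>100:
            q=C[l==i][:,:2].astype(np.float32);print(lo,st[i],cv2.minAreaRect(q),cv2.boxPoints(cv2.minAreaRect(q)))
E
```

```text
0.185 [ 134   70  140  133 9291] ((0.7298447489738464, 0.10523459315299988), (0.2357836216688156, 0.2002536505460739), 48.245357513427734) [[ 0.577  0.084]
 [ 0.726 -0.049]
 [ 0.883  0.127]
 [ 0.734  0.26 ]]
0.16 [ 239  168  122  106 1931] ((0.5500084161758423, -0.1065329760313034), (0.3241877555847168, 0.07734126597642899), 53.3527946472168) [[ 0.422 -0.214]
 [ 0.484 -0.26 ]
 [ 0.678  0.   ]
 [ 0.616  0.047]]
```

View pics/t2.png

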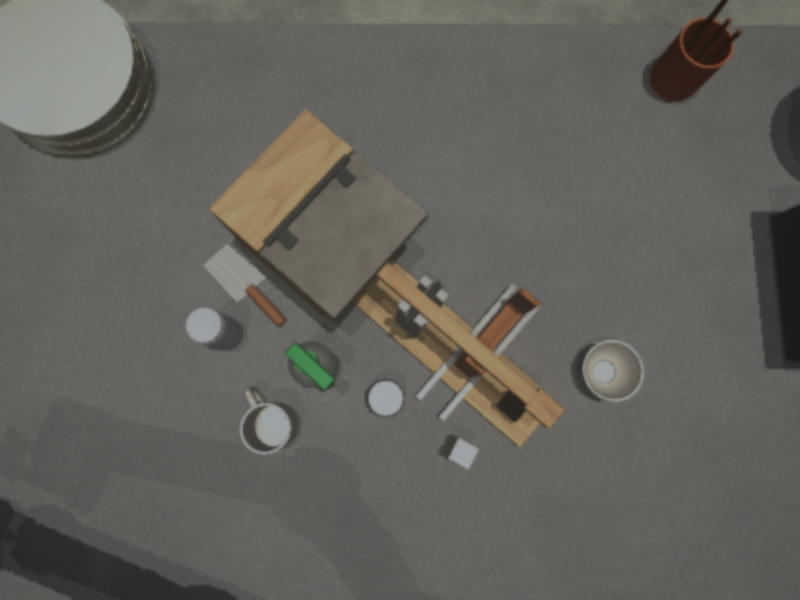

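View pics/s2.png

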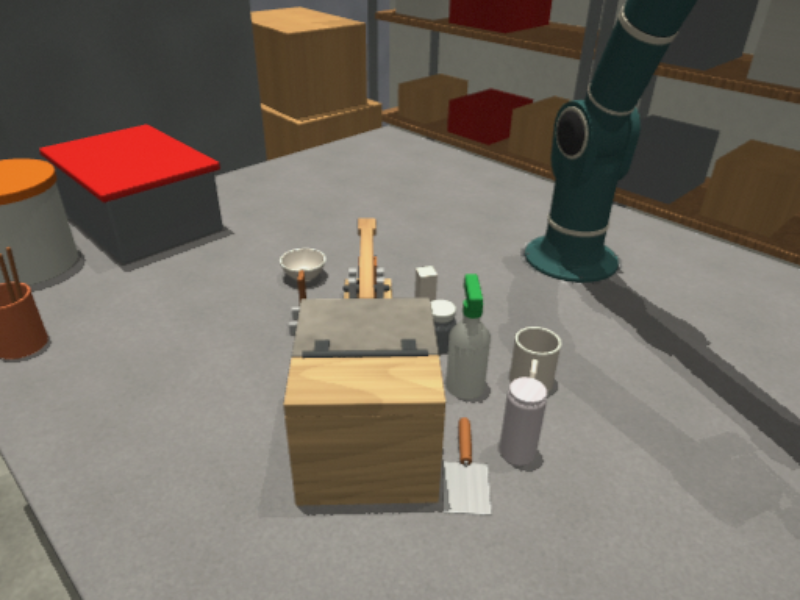

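The top view (800 wide) shows the paddle at (545,405), the lever running up-left to the fork at (420,305) and the flap at (345,235). The red-brown push plate is at (527,300), and the small bystanders lie left and below. In the scene view the plate stands at (302,285), on the bowl's side. The box's yaw is about 48°. Next I'll refine the fit.

```bash
python3 - <<'E'
from h import *
np.set_printoptions(precision=4,suppress=True)
def rep(C,img,nm):
    X=C.reshape(-1,3)
    yaw=np.radians(48.25);ex=np.array([np.cos(yaw),np.sin(yaw)]);ey=np.array([-ex[1],ex[0]])
    o=np.array([.6015,-.0385])
    B=np.c_[(X[:,:2]-o)@ex,(X[:,:2]-o)@ey,X[:,2]]
    m=(B[:,2]>.163)&(B[:,2]<.175)&(abs(B[:,1])<.03)&(B[:,0]<-.04)&(B[:,0]>-.27)
    L=B[m];print(nm,"lever",m.sum(),np.percentile(L,[1,50,99],0))
    arm=L[L[:,0]>-.19];k=np.polyfit(arm[:,0],arm[:,1],1);print(" slope deg",np.degrees(np.arctan(k[0])),"y@0,-.225",np.polyval(k,[0,-.225]))
    m=(B[:,2]>.06)&(B[:,2]<.13)&(B[:,0]<-.08)&(B[:,0]>-.15)&(B[:,1]<-.07)&(B[:,1]>-.17)
    print(" plate",m.sum(),np.percentile(B[m],[2,50,98],0) if m.any() else "")
    m=(B[:,2]>.185)&(B[:,2]<.196)&(abs(B[:,1])<.08)&(B[:,0]>.03)
    print(" flap lip x",np.percentile(B[m,0],1))
for n in("scene","top"):
    p=dict(np.load(n+"0.npz"));rep(cloud(p),p["img"],n)
E
```

```text
scene lever 316 [[-0.2406 -0.0203  0.1654]
 [-0.1374 -0.0044  0.1687]
 [-0.0411  0.0104  0.1711]]
 slope deg 0.35791720786711156 y@0,-.225 [-0.0036 -0.005 ]
 plate 90 [[-0.1293 -0.1324  0.0624]
 [-0.1004 -0.126   0.102 ]
 [-0.0947 -0.1225  0.1189]]
 flap lip x 0.07992176311527847
top lever 1184 [[-0.2453 -0.0164  0.1639]
 [-0.1557  0.0007  0.1685]
 [-0.0426  0.0173  0.1717]]
 slope deg -0.016875080122507147 y@0,-.225 [0.0006 0.0007]
 plate 162 [[-0.1316 -0.1269  0.0624]
 [-0.1141 -0.1186  0.1066]
 [-0.0969 -0.1174  0.12  ]]
 flap lip x 0.07690199858069577
```

```bash
cat >> h.py <<'E'
from scipy.spatial.transform import Rotation as Ro
np.set_printoptions(precision=4,suppress=True)
YAW=np.radians(48.25);O=np.array([.6015,-.0385]);ex=np.array([np.cos(YAW),np.sin(YAW)]);ey=np.array([-ex[1],ex[0]])
def status():
    s=r.read_state();p=np.array(s["tcp_pos"]);d=p[:2]-O
    print("t",s["time_s"],"tcp",p,"box",np.r_[d@ex,d@ey,p[2]],"F",np.round(s["contact_force"],1),"Fbox",round(np.dot(s["contact_force"][:2],ex),1),round(np.dot(s["contact_force"][:2],ey),1),"w",s["gripper_width"],"q",np.round(s["joint_pos"],2));return s
def plan(bx,by,z,ydir=0.):
    "ydir: angle of tool y from box x"
    s=status();R=Ro.from_rotvec(s["tool_rot"])
    w=np.r_[O+bx*ex+by*ey,z]-s["tcp_pos"]
    a=YAW+ydir;ty=np.array([np.cos(a),np.sin(a),0]);tz=np.array([0,0,-1.]);T=Ro.from_matrix(np.c_[np.cross(ty,tz),ty,tz])
    print("world d",w,"shift units",R.inv().apply(w)/.75,"turn units",(R.inv()*T).as_rotvec()/1.5)
E
python3 -c "
from h import *
plan(-.115,-.175,.34)"
```

```text
t 1.3 tcp [0.2697 0.5914 0.2146] box [0.249  0.667  0.2146] F [ 1.3 -0.7 -0.1] Fbox 0.4 -1.4 w 0.09196916282687805 q [-1.19  0.47 -0.01  1.6   0.01  1.07 -0.06]
world d [ 0.3858 -0.8322  0.1254] shift units [-0.9284 -0.7962 -0.1672] turn units [0.     0.     0.2005]
```

Request:
servo_tool([
  [[0,0,0],[0,0,-0.056],1],
  [[0,0,0],[0,0,-0.11],1],
  [[0,0,0.05],[0,0,-0.167],1],
  [[0,0,0.1],[-0.04,-0.035,-0.167],1],
  [[0,0,0.15],[-0.08,-0.07,-0.167],1],
  [[0,0,0.2],[-0.12,-0.105,-0.167],1],
  [[0,0,0.2],[-0.16,-0.14,-0.167],1],
  [[0,0,0.2],[-0.2,-0.175,-0.167],1],
])

```text
time_s: 1.97
tcp_pos: [0.3521, 0.4079, 0.3401]
tool_rot: [1.118, 2.936, 0.001]
contact_force: [1.4, -0.1, -0.6]
gripper_width: 0.0406
grip_force: 0.0
```

```bash
python3 -c "
from h import *
plan(-.115,-.175,.34)"
```

```text
t 1.9667 tcp [0.3521 0.4079 0.3401] box [0.167  0.4833 0.3401] F [ 1.4 -0.1 -0.6] Fbox 0.9 -1.2 w 0.04058655334847609 q [-1.02  0.17  0.11  1.73 -0.02  1.25 -0.06]
world d [ 0.3033 -0.6488 -0.0001] shift units [-0.8774 -0.3768 -0.0002] turn units [ 0.0004 -0.0001  0.0006]
```

Request:
servo_tool([
  [[0,0,0],[-0.05,-0.0215,0],1],
  [[0,0,0],[-0.1,-0.043,0],1],
  [[0,0,0],[-0.15,-0.0645,0],1],
  [[0,0,0],[-0.2,-0.086,0],1],
  [[0,0,0],[-0.25,-0.1075,0],1],
  [[0,0,0],[-0.3,-0.129,0],1],
  [[0,0,0],[-0.35,-0.15,0],1],
  [[0,0,0],[-0.4,-0.172,0],1],
])

```text
time_s: 2.63
tcp_pos: [0.4903, 0.112, 0.3403]
tool_rot: [1.118, 2.935, 0.002]
contact_force: [1.0, 0.3, 0.1]
gripper_width: 0.0005
grip_force: 0.0
```

Request:
servo_tool([
  [[0,0,0],[-0.05,-0.0215,0],1],
  [[0,0,0],[-0.1,-0.043,0],1],
  [[0,0,0],[-0.15,-0.0645,0],1],
  [[0,0,0],[-0.2,-0.086,0],1],
  [[0,0,0],[-0.25,-0.1075,0],1],
  [[0,0,0],[-0.3,-0.129,0],1],
  [[0,0,0],[-0.35,-0.15,0],1],
  [[0,0,0],[-0.4,-0.172,0],1],
])

```text
time_s: 3.3
tcp_pos: [0.6288, -0.1835, 0.34]
tool_rot: [1.117, 2.936, 0.001]
contact_force: [0.2, -0.2, 0.3]
gripper_width: 0.0003
grip_force: 0.0
```

```bash
python3 -c "
from h import *
plan(-.115,-.175,.095)
p=vision.snapshot('wrist');cv2.imwrite('pics/w1.png',p['img'])"
```

```text
t 3.3 tcp [ 0.6288 -0.1835  0.34  ] box [-0.09   -0.1169  0.34  ] F [ 0.2 -0.2  0.3] Fbox -0.0 -0.3 w 0.0003308356511544033 q [-0.17  0.41  0.57  1.47 -0.23  1.33  1.26]
world d [ 0.0267 -0.0573 -0.245 ] shift units [-0.0774 -0.0336  0.3266] turn units [0.0004 0.0001 0.0011]
```

View pics/w1.png

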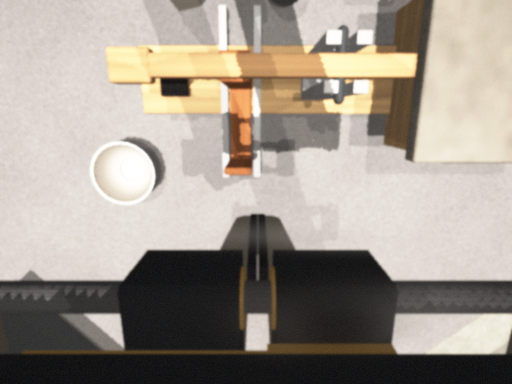

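The wrist view shows the plate at (240,165) in line with the fingers (258,230), and the bowl at (122,172) clear of the path. I'll go down on the plate's outer side.

Request:
servo_tool([
  [[0,0,0],[-0.04,-0.017,0],1],
  [[0,0,0],[-0.077,-0.034,0.02],1],
  [[0,0,0],[-0.077,-0.034,0.07],1],
  [[0,0,0],[-0.077,-0.034,0.12],1],
  [[0,0,0],[-0.077,-0.034,0.17],1],
  [[0,0,0],[-0.077,-0.034,0.22],1],
  [[0,0,0],[-0.077,-0.034,0.27],1],
  [[0,0,0],[-0.077,-0.034,0.326],1],
])

```text
time_s: 4.02
tcp_pos: [0.6547, -0.2394, 0.0949]
tool_rot: [1.117, 2.934, 0.001]
contact_force: [1.8, 1.1, -0.3]
gripper_width: 0.0002
grip_force: 0.0
```

```bash
python3 -c "
from h import *
plan(-.115,-.085,.095)"
```

```text
t 4.0167 tcp [ 0.6547 -0.2394  0.0949] box [-0.1145 -0.1735  0.0949] F [ 1.8  1.1 -0.3] Fbox 2.0 -0.6 w 0.0002096724104480575 q [-0.02  0.71  0.49  1.59 -0.39  0.94  1.44]
world d [-0.0664  0.0585  0.0001] shift units [ 0.118  -0.0006 -0.0004] turn units [0.0007 0.0011 0.0006]
```

Push, gently at about 10 mm per row, to y = -0.09.

Request:
servo_tool([
  [[0,0,0],[0.02,0,0],1],
  [[0,0,0],[0.035,0,0],1],
  [[0,0,0],[0.048,0,0],1],
  [[0,0,0],[0.061,0,0],1],
  [[0,0,0],[0.074,0,0],1],
  [[0,0,0],[0.087,0,0],1],
  [[0,0,0],[0.1,0,0],1],
  [[0,0,0],[0.108,0,0],1],
])

```text
time_s: 4.68
tcp_pos: [0.5933, -0.1849, 0.0966]
tool_rot: [1.117, 2.935, 0.001]
contact_force: [1.8, -2.5, 1.0]
gripper_width: 0.0005
grip_force: 1.1
```

```bash
python3 -c "
from h import *
plan(-.115,-.078,.095)
for n in ('top','scene'):
    p=vision.snapshot(n);B=cloud(p).reshape(-1,3);B=np.c_[(B[:,:2]-O)@ex,(B[:,:2]-O)@ey,B[:,2]]
    m=(B[:,2]>.13)&(B[:,2]<.155)&(B[:,0]<-.09)&(B[:,0]>-.14)&(B[:,1]>.018)&(B[:,1]<.1)
    print(n,m.sum(),np.percentile(B[m],[2,50,98],0) if m.any() else '')
"
```

```text
t 4.6833 tcp [ 0.5933 -0.1849  0.0966] box [-0.1147 -0.0914  0.0966] F [ 1.8 -2.5  1. ] Fbox -0.7 -3.0 w 0.00045680300678110463 q [-0.12  0.59  0.5   1.79 -0.36  0.85  1.4 ]
world d [-0.0102  0.0087 -0.0016] shift units [ 0.0178 -0.0004  0.0021] turn units [0.0006 0.0006 0.0007]
top 244 [[-0.1304  0.0338  0.1356]
 [-0.1137  0.0504  0.1464]
 [-0.0977  0.0667  0.1498]]
scene 125 [[-0.1295  0.0295  0.1309]
 [-0.1015  0.0465  0.1456]
 [-0.0957  0.0615  0.1487]]
```

Request:
servo_tool([
  [[0,0,0],[0.004,0,0],1],
  [[0,0,0],[0.008,0,0],1],
  [[0,0,0],[0.012,0,0],1],
  [[0,0,0],[0.015,0,0],1],
  [[0,0,0],[0.017,0,0],1],
  [[0,0,0],[0.019,0,0],1],
  [[0,0,0],[0.02,0,0],1],
  [[0,0,0],[0.02,0,0],1],
])

```text
time_s: 5.45
tcp_pos: [0.5856, -0.1779, 0.0961]
tool_rot: [1.116, 2.928, -0.003]
contact_force: [10.3, -5.4, -6.1]
gripper_width: 0.0003
grip_force: 5.6
```

```bash
python3 -c "
from h import *
plan(-.115,-.078,.095)
for n in ('top','scene'):
    p=vision.snapshot(n);B=cloud(p).reshape(-1,3);B=np.c_[(B[:,:2]-O)@ex,(B[:,:2]-O)@ey,B[:,2]]
    m=(B[:,2]>.13)&(B[:,2]<.155)&(B[:,0]<-.09)&(B[:,0]>-.14)&(B[:,1]>.018)&(B[:,1]<.1)
    print(n,m.sum(),np.percentile(B[m],[2,50,98],0) if m.any() else '')
"
```

```text
t 5.45 tcp [ 0.5856 -0.1779  0.0961] box [-0.1146 -0.081   0.0961] F [10.3 -5.4 -6.1] Fbox 2.8 -11.3 w 0.0002883363033616082 q [-0.13  0.58  0.5   1.82 -0.36  0.83  1.39]
world d [-0.0024  0.0017 -0.0011] shift units [ 0.004  -0.0005  0.0015] turn units [0.0008 0.0056 0.    ]
top 245 [[-0.1306  0.0439  0.1357]
 [-0.1142  0.0609  0.1466]
 [-0.0977  0.0769  0.1491]]
scene 122 [[-0.1297  0.0384  0.1309]
 [-0.1035  0.0551  0.1452]
 [-0.0963  0.0704  0.1489]]
```

The force rose to 11 N and the post's middle is at y≈0.061, so the stop is home. I'll back off, rise and turn.

Request:
servo_tool([
  [[0,0,0],[-0.03,0,0],1],
  [[0,0,0],[-0.06,0,-0.02],1],
  [[0,0,0],[-0.07,0,-0.07],1],
  [[0,0,0],[-0.07,0,-0.12],1],
  [[0,0,-0.08],[-0.07,0,-0.17],1],
  [[0,0,-0.16],[-0.07,0,-0.2],1],
  [[0,0,-0.24],[-0.05,-0.04,-0.2],1],
  [[0,0,-0.32],[-0.03,-0.08,-0.2],1],
])

```text
time_s: 6.22
tcp_pos: [0.5597, -0.2344, 0.2464]
tool_rot: [0.373, 3.118, -0.0]
contact_force: [-0.2, -0.7, -0.2]
gripper_width: 0.0005
grip_force: 0.0
```

```bash
python3 -c "
from h import *
plan(-.228,.001,.22,np.pi/2)"
```

```text
t 6.2167 tcp [ 0.5597 -0.2344  0.2464] box [-0.174  -0.0992  0.2464] F [-0.2 -0.7 -0.2] Fbox -0.6 -0.3 w 0.0005082939301729822 q [-0.02  0.38  0.47  1.71 -0.19  1.1   1.84]
world d [-0.1107  0.0264 -0.0264] shift units [ 0.1518 -0.0006  0.0351] turn units [-0.0003  0.0005 -0.7203]
```

Negative turns drive joint 7 towards its limit, so I'll turn the other way.

Request:
servo_tool([
  [[0,0,0.08],[0,0,0],1],
  [[0,0,0.16],[0,0,0],1],
  [[0,0,0.24],[0,0,0],1],
  [[0,0,0.32],[0,0,0],1],
  [[0,0,0.4],[0,0,0],1],
  [[0,0,0.48],[0.03,0,0],1],
  [[0,0,0.56],[0.06,0,0],1],
  [[0,0,0.64],[0.08,0,0],1],
])

```text
time_s: 6.88
tcp_pos: [0.4984, -0.2199, 0.2446]
tool_rot: [-1.79, -2.577, 0.001]
contact_force: [0.5, -0.1, -0.2]
gripper_width: 0.0004
grip_force: 0.0
```

```bash
python3 -c "
from h import *
plan(-.228,.001,.22,-np.pi/2)"
```

```text
t 6.8833 tcp [ 0.4984 -0.2199  0.2446] box [-0.204  -0.0438  0.2446] F [ 0.5 -0.1 -0.2] Fbox 0.3 -0.4 w 0.0003839700918780852 q [-0.22  0.29  0.7   1.86 -0.21  1.07  0.92]
world d [-0.0495  0.0119 -0.0246] shift units [ 0.0378 -0.0561  0.033 ] turn units [-0.0029 -0.0007  0.7234]
```

Request:
servo_tool([
  [[0,0,0.08],[0.02,-0.03,0],1],
  [[0,0,0.16],[0.038,-0.056,0],1],
  [[0,0,0.24],[0.038,-0.056,0],1],
  [[0,0,0.32],[0.038,-0.056,0],1],
  [[0,0,0.4],[0.038,-0.056,0],1],
  [[0,0,0.48],[0.038,-0.056,0],1],
  [[0,0,0.56],[0.038,-0.056,0],1],
  [[0,0,0.64],[0.038,-0.056,0],1],
])

```text
time_s: 7.55
tcp_pos: [0.4508, -0.2083, 0.2451]
tool_rot: [-2.779, -1.461, 0.002]
contact_force: [0.3, 0.6, 0.5]
gripper_width: 0.0003
grip_force: 0.0
```

```bash
python3 -c "
from h import *
plan(-.228,.001,.185,-np.pi/2)
p=vision.snapshot('scene');cv2.imwrite('pics/s3.png',cv2.resize(p['img'][100:292,130:386],(768,576),interpolation=cv2.INTER_CUBIC))
p=vision.snapshot('top');B=cloud(p).reshape(-1,3);B=np.c_[(B[:,:2]-O)@ex,(B[:,:2]-O)@ey,B[:,2]]
m=(B[:,2]>.13)&(B[:,2]<.155)&(B[:,0]<-.09)&(B[:,0]>-.14)&(B[:,1]>.018)&(B[:,1]<.1)
print(m.sum(),np.percentile(B[m],[2,50,98],0) if m.any() else '')
"
```

```text
t 7.55 tcp [ 0.4508 -0.2083  0.2451] box [-0.227  -0.0006  0.2451] F [0.3 0.6 0.5] Fbox 0.6 0.2 w 0.0002950898482336081 q [-0.39  0.21  0.88  1.98 -0.19  1.04 -0.03]
world d [-0.0018  0.0003 -0.0601] shift units [-0.001  -0.0021  0.0802] turn units [-0.0018  0.0002  0.0838]
244 [[-0.1308  0.0437  0.1375]
 [-0.1142  0.0607  0.1467]
 [-0.0978  0.077   0.1494]]
```

View pics/s3.png

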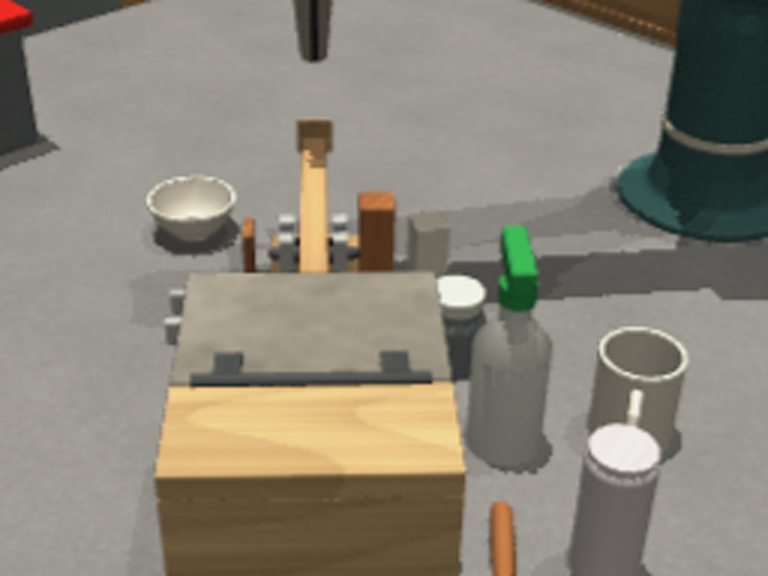

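The scene crop shows the fingers (313,55) in line with the paddle (315,130). The post (375,230) is well clear of the lever. I'll finish the turn and come down to 185 mm.

Request:
servo_tool([
  [[0,0,0.04],[0,-0.001,0.02],1],
  [[0,0,0.083],[0,-0.002,0.04],1],
  [[0,0,0.083],[0,-0.002,0.06],1],
  [[0,0,0.083],[0,-0.002,0.07],1],
  [[0,0,0.083],[0,-0.002,0.08],1],
  [[0,0,0.083],[0,-0.002,0.085],1],
  [[0,0,0.083],[0,-0.002,0.09],1],
  [[0,0,0.083],[0,-0.002,0.092],1],
])

```text
time_s: 8.32
tcp_pos: [0.4506, -0.2082, 0.1766]
tool_rot: [-2.862, -1.295, -0.0]
contact_force: [-0.6, -0.2, 0.6]
gripper_width: 0.0004
grip_force: 0.0
```

```bash
python3 -c "
from h import *
plan(-.220,.001,.115,-np.pi/2);plan(-.203,.001,.056,-np.pi/2)"
```

```text
t 8.3167 tcp [ 0.4506 -0.2082  0.1766] box [-0.227  -0.0004  0.1766] F [-0.6 -0.2  0.6] Fbox -0.6 0.3 w 0.00044116334370973803 q [-0.34  0.32  0.85  2.05 -0.31  0.9  -0.04]
world d [ 0.0036  0.0062 -0.0616] shift units [ 0.0094 -0.0018  0.0821] turn units [-0.     -0.0001  0.0051]
t 8.3167 tcp [ 0.4506 -0.2082  0.1766] box [-0.227  -0.0004  0.1766] F [-0.6 -0.2  0.6] Fbox -0.6 0.3 w 0.00044116334370973803 q [-0.34  0.32  0.85  2.05 -0.31  0.9  -0.04]
world d [ 0.0149  0.0189 -0.1206] shift units [ 0.0321 -0.0016  0.1607] turn units [-0.     -0.0001  0.0051]
```

Request:
servo_tool([
  [[0,0,0],[0,0,0.01],1],
  [[0,0,0],[0,0,0.02],1],
  [[0,0,0],[0.001,0,0.031],1],
  [[0,0,0],[0.002,0,0.042],1],
  [[0,0,0],[0.004,0,0.053],1],
  [[0,0,0],[0.006,0,0.064],1],
  [[0,0,0],[0.008,0,0.074],1],
  [[0,0,0],[0.01,0,0.082],1],
])

```text
time_s: 8.98
tcp_pos: [0.4551, -0.2024, 0.114]
tool_rot: [-2.862, -1.294, 0.002]
contact_force: [-3.0, -3.3, 2.8]
gripper_width: 0.0001
grip_force: 2.2
```

```bash
python3 -c "
from h import *
plan(-.203,.001,.056,-np.pi/2)"
```

```text
t 8.9833 tcp [ 0.4551 -0.2024  0.114 ] box [-0.2198  0.0001  0.114 ] F [-3.  -3.3  2.8] Fbox -4.5 0.1 w 6.150651612968106e-05 q [-0.28  0.43  0.77  2.09 -0.43  0.78  0.04]
world d [ 0.0105  0.0132 -0.058 ] shift units [ 0.0225 -0.001   0.0773] turn units [-0.0006  0.0006  0.0046]
```

Request:
servo_tool([
  [[0,0,0],[0.002,0,0.011],1],
  [[0,0,0],[0.004,0,0.022],1],
  [[0,0,0],[0.007,0,0.033],1],
  [[0,0,0],[0.01,0,0.044],1],
  [[0,0,0],[0.013,0,0.055],1],
  [[0,0,0],[0.015,0,0.063],1],
  [[0,0,0],[0.017,0,0.07],1],
  [[0,0,0],[0.017,0,0.074],1],
])

```text
time_s: 9.65
tcp_pos: [0.4647, -0.1921, 0.0596]
tool_rot: [-2.861, -1.295, -0.002]
contact_force: [-5.0, 4.4, 33.5]
gripper_width: 0.0008
grip_force: 14.7
```

```bash
cat > m.py <<'E'
from h import *
plan(-.207,.001,.054,-np.pi/2)
for n in('top','scene'):
    p=vision.snapshot(n);B=cloud(p);B=np.dstack([(B[...,:2]-O)@ex,(B[...,:2]-O)@ey,B[...,2]])
    b=B.reshape(-1,3);m=(b[:,0]>.06)&(b[:,0]<.23)&(abs(b[:,1])<.08)&(b[:,2]>.17)
    k=np.polyfit(b[m,0],b[m,2],1);print(n,'flap angle',-np.arctan(k[0]))
    m=(abs(b[:,1])<.009)&(b[:,0]<-.06)&(b[:,0]>-.18)&(b[:,2]>.05)&(b[:,2]<.15)
    if m.sum()>20:k=np.polyfit(b[m,0],b[m,2],1);print(' lever angle',np.arctan(k[0]),'z at -.201',np.polyval(k,-.201))
import sys
if len(sys.argv)>1: cv2.imwrite(sys.argv[1],cv2.resize(p['img'][80:292,100:386],(780,578),interpolation=cv2.INTER_CUBIC))
E
python3 m.py pics/s4.png
```

```text
t 9.65 tcp [ 0.4647 -0.1921  0.0596] box [-0.2057 -0.0002  0.0596] F [-5.   4.4 33.5] Fbox -0.0 6.6 w 0.0007576410941763211 q [-0.22  0.53  0.68  2.1  -0.53  0.68  0.1 ]
world d [-0.0018 -0.0002 -0.0056] shift units [-0.0018 -0.0017  0.0075] turn units [-0.0004 -0.0009  0.0052]
top flap angle 0.3035470291350994
 lever angle 0.5146812482825608 z at -.201 0.05700656805958325
scene flap angle 0.3739256156264828
```

View pics/s4.png

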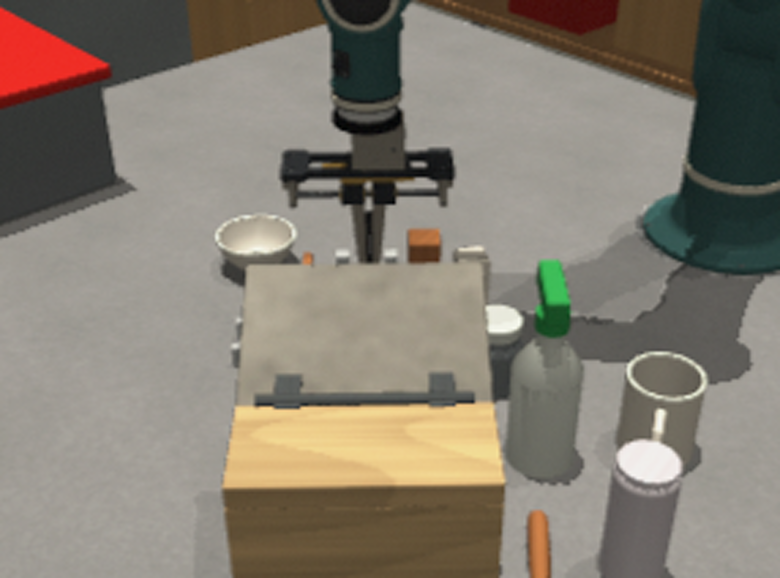

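The scene crop shows the flap raised, the fingers holding the paddle down at (368,240) and the post (424,245) clear. Force is 33 N on the rest and the lever angle is 0.51, so I'll settle with slightly less push.

Request:
servo_tool([
  [[0,0,0],[0,0,-0.001],1],
  [[0,0,0],[0,0,-0.002],1],
  [[0,0,0],[0,0,-0.002],1],
  [[0,0,0],[0,0,-0.002],1],
  [[0,0,0],[0,0,-0.002],1],
  [[0,0,0],[0,0,-0.002],1],
  [[0,0,0],[0,0,-0.002],1],
  [[0,0,0],[0,0,-0.002],1],
])

```text
time_s: 10.42
tcp_pos: [0.4639, -0.1929, 0.061]
tool_rot: [-2.862, -1.294, 0.0]
contact_force: [-0.2, -0.1, 0.9]
gripper_width: 0.0004
grip_force: 0.0
```

```bash
python3 m.py
```

```text
t 10.4167 tcp [ 0.4639 -0.1929  0.061 ] box [-0.2068 -0.0001  0.061 ] F [-0.2 -0.1  0.9] Fbox -0.3 0.1 w 0.0003618788177122248 q [-0.22  0.53  0.69  2.1  -0.53  0.68  0.1 ]
world d [-0.0009  0.0006 -0.007 ] shift units [-0.0002 -0.0014  0.0094] turn units [-0.0001  0.0001  0.0047]
top flap angle 0.30394394880385406
 lever angle 0.5160601285354057 z at -.201 0.05707548191012023
scene flap angle 0.3736612001573651
```

Contact is too light, so I'll press back by about 1 mm.

Request:
servo_tool([
  [[0,0,0],[0,0,0.0005],1],
  [[0,0,0],[0,0,0.001],1],
  [[0,0,0],[0,0,0.0015],1],
  [[0,0,0],[0,0,0.0015],1],
  [[0,0,0],[0,0,0.0015],1],
  [[0,0,0],[0,0,0.0015],1],
  [[0,0,0],[0,0,0.0015],1],
  [[0,0,0],[0,0,0.0015],1],
])

```text
time_s: 11.18
tcp_pos: [0.4642, -0.1928, 0.0603]
tool_rot: [-2.863, -1.294, -0.001]
contact_force: [-0.7, 1.1, 5.4]
gripper_width: 0.0004
grip_force: 2.3
```

```bash
python3 m.py
```

```text
t 11.1833 tcp [ 0.4642 -0.1928  0.0603] box [-0.2066 -0.0003  0.0603] F [-0.7  1.1  5.4] Fbox 0.3 1.3 w 0.00041920462865144834 q [-0.22  0.53  0.69  2.1  -0.53  0.68  0.1 ]
world d [-0.0013  0.0006 -0.0063] shift units [-0.0005 -0.0018  0.0084] turn units [ 0.0001 -0.0003  0.0047]
top flap angle 0.3022928735852877
 lever angle 0.5159439543095269 z at -.201 0.057240732361818425
scene flap angle 0.37384448898925776
```

Request:
servo_tool([
  [[0,0,0],[0,0,0.0007],1],
  [[0,0,0],[0,0,0.0013],1],
  [[0,0,0],[0,0,0.002],1],
  [[0,0,0],[0,0,0.002],1],
  [[0,0,0],[0,0,0.002],1],
  [[0,0,0],[0,0,0.002],1],
  [[0,0,0],[0,0,0.002],1],
  [[0,0,0],[0,0,0.002],1],
])

```text
time_s: 11.95
tcp_pos: [0.4644, -0.1928, 0.0597]
tool_rot: [-2.862, -1.294, -0.002]
contact_force: [-4.4, 2.0, 16.4]
gripper_width: 0.0004
grip_force: 7.1
```

```bash
python3 m.py; python3 -c "
from h import *
status()"
```

```text
t 11.95 tcp [ 0.4644 -0.1928  0.0597] box [-0.2064 -0.0005  0.0597] F [-4.4  2.  16.4] Fbox -1.4 4.6 w 0.00041085689370613267 q [-0.22  0.53  0.68  2.1  -0.54  0.68  0.1 ]
world d [-0.0015  0.0005 -0.0057] shift units [-0.0008 -0.002   0.0076] turn units [-0.     -0.0011  0.0047]
top flap angle 0.3036996561911638
 lever angle 0.5171715821135159 z at -.201 0.056851900683195206
scene flap angle 0.37445526165210247
t 12.05 tcp [ 0.4644 -0.1928  0.0597] box [-0.2064 -0.0005  0.0597] F [-3.7  2.2 16.1] Fbox -0.8 4.3 w 0.00042443206205427473 q [-0.22  0.53  0.68  2.1  -0.54  0.68  0.1 ]
```

```bash
python3 -c "
from h import *
print(hand_in())"
```

```text
the job is handed in; nothing more can be done
None
```

I handed the job in with the stop pushed home (post about 61 mm along), the paddle held on its rest at about 16 N and the flap up about 0.37 rad by the scene camera (top camera fit 0.30); the hand-in returned no verdict.

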